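# Switch on the microscope lamp over its light shield with the hook rod

### The job

Take the hook rod from its cradle, reach over the light shield of the lamp unit and hook the upright tab of the slide switch from its far side, then draw it towards the shield, fully home against its stop, and keep pulling it there for about a second at about 10 N, without ever putting more than 15 N on the lamp unit. Then hang the rod back in its cradle as it was, bent end down, and let go. Touch the lamp unit only with the rod, never with the hand, and leave the things lying around where they are.

Things in the scene. Friction and masses are not known exactly. Their poses are not given: they have to be found in the camera images.
- lamp_unit: Fixed lamp unit: white housing, 150 x 150 mm, flat top at z = 45 mm, x from -57 to 93 mm, behind a grey U-shaped light shield. Origin at table level; x points from the shield to the open rear (away from the robot), z up. The slide switch is on the housing's top at y = 0.
- shield_top (a point): Middle of the top edge of the shield's front wall, 110 mm above the table, at x = -62.5 mm of the lamp unit. The wall is 5 mm thick and 190 mm wide; its two wings, equally tall and 5 mm thick, at y = +-92.5 mm, run back to x = 60 mm. Open above and at the rear.
- lamp_slide: The slide switch. Origin at table level straight below tab_top, axes as the lamp unit's. Slides along the lamp unit's -x (towards the shield) with about 3 N of friction, no spring, stays where left. Off it starts at x = 20 to -28 mm; on, fully home, it meets a hard hidden stop somewhere from x = -20 to -44 mm, 16 to 40 mm from its start, different each time: found only by feel.
- tab_top (a point): Middle of the top edge of the switch's upright aluminium tab, 81 mm above the table. The tab is 8 mm thick along the lamp unit's x, 50 mm wide along its y, and reaches from 48 to 81 mm above the table. Home, it stays 12 mm or more clear of the shield. Behind it (+x) the housing's top is flat and free.
- rod: Loose hook rod, about 0.22 kg: black handle 80 x 22 x 24 mm (x, y, z), origin at its centre; along its x axis a 10 mm round steel bar: a stub back to x = -90 mm and a shank forward to x = 170 mm, there bent square down (-z) into a leg. Centre of mass about 25 mm ahead of the origin. Held from above across its 22 mm; under load it can turn in the grip.
- rod_tip (a point): Round end of the rod's bent leg, at (170, 0, -90) mm in the rod's frame; the leg is 10 mm in diameter.
- cradle: Fixed steel cradle: base plate 150 x 70 x 12 mm, origin at table level under its centre; two upright forks, 10 mm thick and 34 mm wide, at x = -52 and 52 mm. The rod lies in both forks, its handle between them with 7 mm of play each way, its bent leg hanging beyond the +x fork; rod origin then at about (0, 0, 115) mm, x axes parallel.
- fork_mouth (a point): Point midway between the tops of the two forks, 136 mm above the table. Each fork is open above: its floor is 110 mm above the table, between two flaring cheeks that are 18 mm apart at the floor and 36 mm at the mouth.
- oil_bottle: Closed amber glass bottle, 34 mm diameter, 75 mm tall, origin at the centre of its underside. Bystander: leave it alone.
- lens_cap: Black disc-shaped lens cap, 44 mm diameter, 16 mm high, origin at the centre of its underside. Bystander: leave it alone.
- slide_box: Closed flat plastic box for glass slides, 75 x 100 x 32 mm, origin at the centre of its underside. Bystander: leave it alone.
- eyepiece: Black stepped microscope eyepiece standing up, 44 mm diameter, 56 mm tall, origin at the centre of its underside. Bystander: leave it alone.

How it is judged:
On the way, in this order (a step that is already met when the one before it is completed fails the run):
1. the rod's bent end is lowered over the shield, inside it, to below the shield's top (x of rod_tip in the frame of lamp_unit between -0.055 and 0.07 m and y of rod_tip in the frame of lamp_unit between -0.085 and 0.085 m and z of rod_tip in the frame of lamp_unit below 0.095 m), for 0.1 s.
2. the slide switch is at its stop: drawn towards the shield, the bent end behind its tab and pulling it with more than 6 N, twice what moves it, for 0.4 s (x of tab_top in the frame of lamp_unit below -0.018 m and distance of tab_top from where it was at the start of the episode above 0.014 m and x of rod_tip in the frame of lamp_slide above 0.003 m and z of rod_tip in the frame of lamp_slide below 0.078 m and y of rod_tip in the frame of lamp_slide between -0.03 and 0.03 m and contact force between rod and lamp_slide above 6 N), for 0.4 s.
At the end, for the whole second after the job is handed in: The slide switch is still drawn on (tab at x below -18 mm of the lamp unit and over 14 mm from its start); the rod rests released and still in both forks, origin within 13 mm along, 10 mm across and 8 mm in height of its home, upright within 0.2 rad, bent leg down at the front (x of tab_top in the frame of lamp_unit below -0.018 m and distance of tab_top from where it was at the start of the episode above 0.014 m and x of rod in the frame of cradle between -0.013 and 0.013 m and y of rod in the frame of cradle between -0.01 and 0.01 m and z of rod in the frame of cradle between 0.108 and 0.123 m and angle between rod's own z axis and vertical below 0.2 rad and x of rod_tip in the frame of cradle above 0.13 m and linear speed of rod below 0.02 m/s and contact force between the fingers and rod below 0.1 N); the robot touches nothing.
It fails at once if the rod presses on any part of the lamp unit with more than 16 N (contact force between rod and lamp_unit above 16 N).
It fails at once if the hand or arm touches the lamp unit or its switch (contact force between any of the fingers, the arm and lamp_unit above 0.5 N).
It fails at once if the bottle, lens cap, slide box or eyepiece is moved by more than 25 mm (distance of any of oil_bottle, lens_cap, slide_box, eyepiece from where it was at the start of the episode above 0.025 m).
It also fails if it takes over 58 s, if anything falls off the work surface, if the arm or the gripper's body presses on something with over 40 N, if the wrist force passes 120 N, or if a joint passes its speed limit or range.

### The arm

A 7-joint arm with a two-finger parallel gripper is mounted at the origin on the work surface. World frame = base frame: x ahead of the robot, y to its left, z up, the work surface at z = 0. Lengths are in m, angles in rad, forces in N, time in s.
With the tool pointing down it reaches from about 0.4 to 0.85 m from the base axis. Payload 6.9 kg.
Tool frame: the origin (TCP) lies between the finger pads; the fingertips stand 14 mm ahead of it and the grasp point (between the pads) lies 5 mm behind it; z points along the fingers, y is the line along which they close (so a half turn about z gives the same grasp; the last joint's range is limited). The gripper opens to 85 mm and grips with 20 to 120 N. Pads are 22 mm wide; open, the fingers measure 114 mm over their backs; the gripper's body (76 mm by 85 mm) begins 54 mm behind the grasp point. The pads swing forward as they close: fully open they stand 13 mm farther back than shut.
Start: joints at [1.278, 0.507, -0.238, 1.5, 0.126, 1.149, -0.155], TCP at [0.242, -0.576, 0.245] pointing down, gripper open.
Joint ranges: [-3.08, 3.08], [-0.24, 2.05], [-1.43, 1.35], [0, 2.5], [-1.52, 4.66], [0.17, 1.96], [-2.89, 2.89]. Speed limits (rad/s): [2.39, 2.39, 3.14, 3.14, 3.14, 3.14, 3.14].

### API

Orientations are given as a 3x3 rotation matrix whose columns are the frame's x, y, z axes.
In Python, from plant import ctrl, eyes gives the robot as it stands. Calls block until the motion is done:
- ctrl.move_ptp(position, orientation): joint-space move of the TCP to a pose.
- ctrl.move_straight(position, ori=None, speed=0.15, guard=None): straight line of the TCP; ori=None keeps the orientation; speed is the mean speed in m/s. With guard (N) it stops when the force on the tool has changed by that much, and returns True; else False.
- ctrl.set_joints(angles): joint-space move.
- ctrl.open_gripper() and ctrl.close(grip_force=None): open the fingers fully, or close them until they stop; grip_force is the grip in N (None keeps the last).
- ctrl.sleep(seconds).
- ctrl.ik(position, orientation): joint angles nearest the present ones, or None.
- ctrl.get_obs(): the state.
- eyes.capture(name): name is "side" or "top"; returns a dict with "frame" (420x560x3 uint8, blue, green, red), "camera_matrix" (3x3 intrinsics, pixels), "world_from_camera" (4x4, takes a point from camera to world coordinates). Camera axes: x right, y up, looking along -z (the intrinsics and any distortion apply to the point x, -y, -z); pixel columns grow to the right and rows downward; lengths in m; the calibration is good to about 2 mm. A picture is of the moment at which its call begins. There is no depth.
A pose or a line that the arm cannot do raises ctrl.IKError and nothing moves.
- ctrl.hand_in(): hands the job in; it is judged then, once.
The state is a dict: "time": time; "joint_positions": joint angles; "qvel": joint speeds; "effort": joint torques, N m; "ee_pos": TCP position; "orientation": TCP orientation; "wrist_force": force on the tool from outside, world axes, zero at the start; "wrist_torque": the same for the moment, N m; "width": finger opening in m; "gripper_force": force on a finger pad.
Only numpy, scipy, OpenCV 4.12 (cv2) and the standard library are available. Lean on these libraries where they do the work, as an engineer would, in place of code of your own. Each camera call takes 0.05 s, during which the arm holds its last target. There are 200 camera calls.

## Working session

There is one attempt and no reset: what is moved stays moved. The work goes in short steps, each a Python script; the robot and the scene stay as the last script left them, time stands still between calls to the robot, and variables do not carry over. Pictures are saved under pics/ and viewed, at most 10 in all, crops included, and the job is handed in when it is done.

```bash
ls; mkdir -p pics; python3 - <<'E'
from plant import ctrl, eyes
import cv2
for n in("side","top"):
    c=eyes.capture(n); cv2.imwrite(f"pics/{n}0.png",c["frame"]); print(c["camera_matrix"],c["world_from_camera"],[k for k in c])
o=ctrl.get_obs();print(o["time"],o["orientation"],o["wrist_force"])
E
```

```text
pics
[[407.6441003    0.         282.29313233]
 [  0.         407.6441003  208.14564068]
 [  0.           0.           1.        ]] [[-0.71575775  0.54706965 -0.43405719  0.20701887]
 [-0.69831178 -0.55429121  0.45290386  0.39538581]
 [ 0.00717587  0.6272767   0.77876341  0.78351296]
 [ 0.          0.          0.          1.        ]] ['frame', 'camera_matrix', 'world_from_camera']
[[424.16989369   0.         277.99724413]
 [  0.         424.16989369 211.13264615]
 [  0.           0.           1.        ]] [[ 0.00220498  0.9832104  -0.18246216  0.37040547]
 [-0.99998884  0.00293043  0.00370637 -0.01595308]
 [ 0.00417884  0.18245195  0.98320589  1.23996186]
 [ 0.          0.          0.          1.        ]] ['frame', 'camera_matrix', 'world_from_camera']
0.1 [[ 9.21907045e-01  3.87410631e-01 -6.35916095e-04]
 [ 3.87411152e-01 -9.21905924e-01  1.43762737e-03]
 [-2.93026894e-05 -1.57171979e-03 -9.99998764e-01]] [-0.92403708  0.1880555   0.30326282]
```

View pics/side0.png

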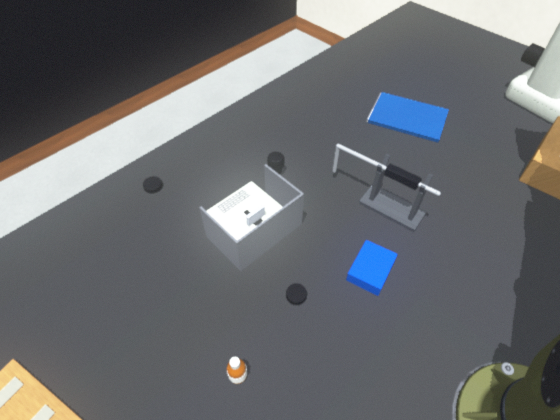

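View pics/top0.png

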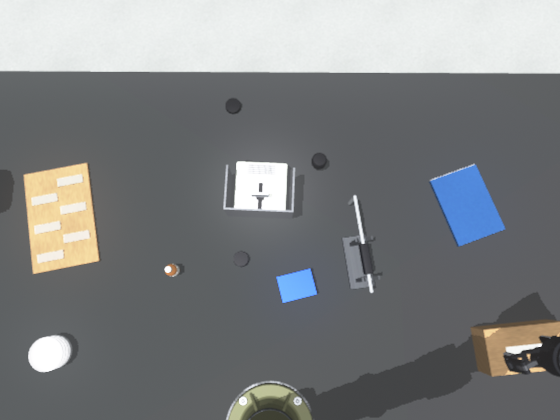

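```bash
python3 - <<'E'
import cv2
for n,x,y,w,h,s in(("top",215,145,170,150,4),("side",195,140,250,145,3.2)):
    f=cv2.imread(f"pics/{n}0.png")[y:y+h,x:x+w]
    f=cv2.resize(f,None,fx=s,fy=s,interpolation=cv2.INTER_CUBIC); f=cv2.convertScaleAbs(f,alpha=1.3,beta=20)
    for u in range((x//10+1)*10,x+w,10): cv2.line(f,(int((u-x+.5)*s),0),(int((u-x+.5)*s),6 if u%50 else 18),(0,255,255),1)
    for v in range((y//10+1)*10,y+h,10): cv2.line(f,(0,int((v-y+.5)*s)),(6 if v%50 else 18,int((v-y+.5)*s)),(0,255,255),1)
    cv2.imwrite(f"pics/{n}1.png",f)
E
```

```text
(no output)
```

View pics/top1.png

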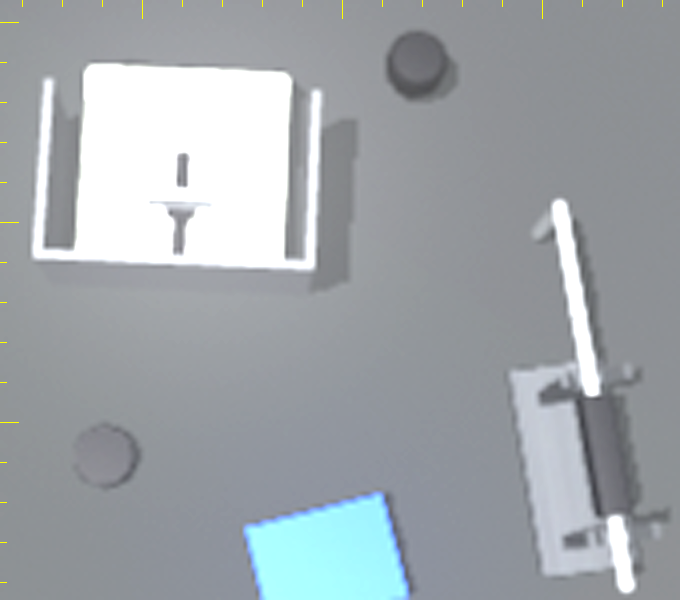

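View pics/side1.png

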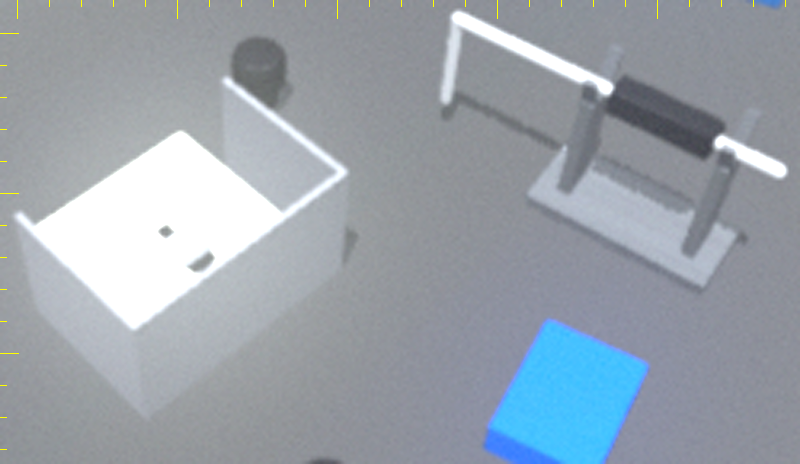

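```bash
cat > h.py <<'E'
import numpy as np, cv2
K={"side":(407.6441,282.293,208.1456),"top":(424.1699,277.997,211.1326)}
T={"side":np.array([[-0.71575775,0.54706965,-0.43405719,0.20701887],[-0.69831178,-0.55429121,0.45290386,0.39538581],[0.00717587,0.6272767,0.77876341,0.78351296]]),
"top":np.array([[0.00220498,0.9832104,-0.18246216,0.37040547],[-0.99998884,0.00293043,0.00370637,-0.01595308],[0.00417884,0.18245195,0.98320589,1.23996186]])}
def ray(n,p):
    f,cx,cy=K[n]; d=T[n][:,:3]@np.array([(p[0]-cx)/f,-(p[1]-cy)/f,-1]); return T[n][:,3],d/np.linalg.norm(d)
def tri(s,t):
    o1,d1=ray("side",s);o2,d2=ray("top",t)
    a=np.linalg.lstsq(np.c_[d1,-d2],o2-o1,rcond=None)[0]
    p,q=o1+a[0]*d1,o2+a[1]*d2
    return (p+q)/2,np.linalg.norm(p-q)
def atz(n,p,z):
    o,d=ray(n,p); return o+d*(z-o[2])/d[2]
S=lambda x,y:(195+x/3.2-.5,140+y/3.2-.5)
P=lambda x,y:(215+x/4-.5,145+y/4-.5)
E
python3 - <<'E'
from h import *
np.set_printoptions(precision=4,suppress=True)
for nm,s,t in (("FR",(346,173),(313,265)),("FL",(134,327),(36,255)),("WR",(228,82),(316,92)),("WL",(20,216),(48,80)),
 ("bend",(457,19),(558,205)),("stub",(782,172),(627,588)),("hfront",(612,92),(593,396)),("hrear",(720,143),(618,515))):
    p,e=tri(S(*s),P(*t)); print(nm,p,round(e,4))
print("tab",atz("top",P(180,204),.081))
print(atz("side",S(446,100),.03))
a=cv2.imread("pics/top0.png")[180:220,240:280]; b=cv2.imread("pics/side0.png")[195:235,238:278]
cv2.imwrite("pics/tab.png",cv2.resize(np.hstack([a,b]),None,fx=10,fy=10,interpolation=cv2.INTER_CUBIC))
E
```

```text
FR [ 0.5823 -0.0604  0.1047] 0.0
FL [0.5884 0.1281 0.108 ] 0.0008
WR [ 0.7032 -0.0635  0.1057] 0.002
WL [0.711  0.1222 0.1069] 0.0018
bend [ 0.6225 -0.2273  0.1126] 0.0007
stub [ 0.3666 -0.2643  0.1134] 0.0003
hfront [ 0.4931 -0.2461  0.113 ] 0.0014
hrear [ 0.4132 -0.2613  0.1092] 0.0017
tab [0.6298 0.0315 0.081 ]
[ 0.6188 -0.224   0.03  ]
```

View pics/tab.png

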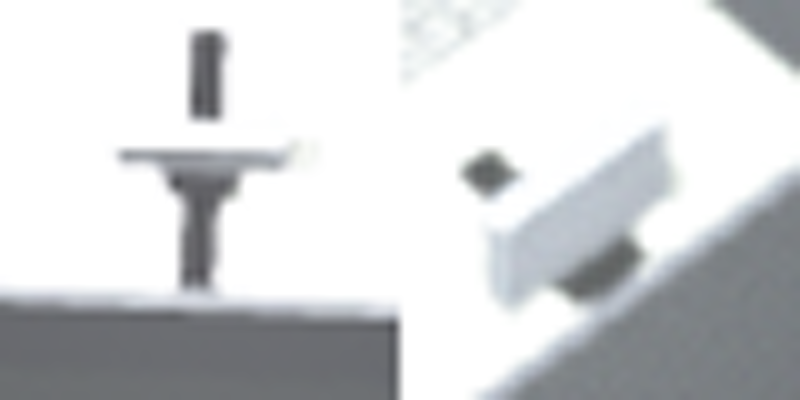

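Top view: the tab's front top edge is centred near px (260,195) and the shield's front corners near (293,211) and (223,208). The rod runs from (354,196) to (371,292). In the side view the tab edge is near (256,212). Next I refine the tab position and grasp the rod.

```bash
cat >> h.py <<'E'
np.set_printoptions(precision=4,suppress=True)
def R(yaw):
    c,s=np.cos(yaw),np.sin(yaw); return np.array([[c,s,0],[s,-c,0],[0,0,-1.]])
RY=0.1436; RO=np.array([.4548,-.2518,.115]); G=.015   # rod home pose, grip offset ahead of rod origin
LY=-.033; LO=np.array([.6475,.0316,0])
def tcp(o,yaw): return np.asarray(o)+np.array([G*np.cos(yaw),G*np.sin(yaw),-.005])  # rod origin -> tcp
E
python3 - <<'E'
from h import *
from plant import ctrl,eyes
p,e=tri((256.4,212.3),(259.9,194.6)); print("tab front edge",p,e, atz("top",(259.9,194.6),.081),atz("side",(256.4,212.3),.081))
c,s=np.cos(LY),np.sin(LY)
print("in lamp",np.array([[c,s],[-s,c]])@(p-LO)[:2])
ctrl.open_gripper()
t=tcp(RO,RY)
ctrl.move_ptp(t+[0,0,.13],R(RY)); ctrl.move_straight(t+[0,0,.03],speed=.12); 
print(ctrl.move_straight(t,speed=.05,guard=8))
o=ctrl.get_obs();print(o["time"],o["ee_pos"]-t,o["wrist_force"])
cv2.imwrite("pics/top2.png",eyes.capture("top")["frame"])
ctrl.close(120); o=ctrl.get_obs();print(o["time"],o["width"],o["gripper_force"],o["wrist_force"])
E
```

```text
tab front edge [0.6346 0.0311 0.0737] 0.0013165147723770074 [0.6324 0.0304 0.081 ] [0.6308 0.0351 0.081 ]
in lamp [-0.0129 -0.0009]
False
3.525 [ 0.0001  0.     -0.    ] [-0.5239 -0.1416  0.8182]
4.1833 0.02034149055134114 117.18237519264221 [-1.1075 -2.0427  3.9534]
```

```bash
python3 - <<'E'
from h import *
from plant import ctrl,eyes
t=tcp(RO,RY)
ctrl.move_straight(t+[0,0,.04],speed=.06); o=ctrl.get_obs();print(o["wrist_force"],o["wrist_torque"],o["width"])
ctrl.move_straight(t+[0,0,.125],speed=.12)
x=np.array([np.cos(LY),np.sin(LY),0])
tip=LO+x*.014; ro=tip-x*.170; ro[2]=.240
ctrl.move_ptp(tcp(ro,LY),R(LY))
o=ctrl.get_obs();print(o["time"],o["ee_pos"],tcp(ro,LY),o["wrist_force"],o["wrist_torque"])
a=eyes.capture("top")["frame"][140:300,200:370];b=eyes.capture("side")["frame"][110:270,200:370]
cv2.imwrite("pics/over.png",cv2.resize(np.hstack([a,b]),None,fx=2.35,fy=2.35,interpolation=cv2.INTER_CUBIC))
E
```

```text
[ 0.4091  0.9362 -2.8692] [-0.0511 -0.0056  0.0201] 0.020448312240930046
6.9667 [0.5066 0.0347 0.2346] [0.5066 0.0363 0.235 ] [ 0.3944 -0.2366 -2.3583] [-0.0226  0.0532  0.0073]
```

View pics/over.png

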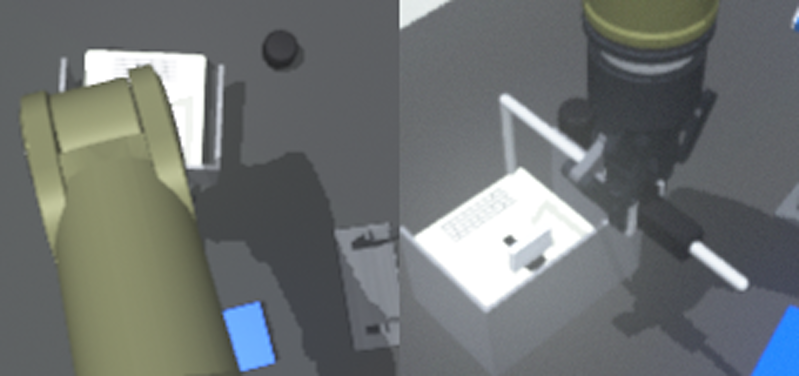

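Side view: the leg's bend is at px (245.5,152) and its tip at (248,183). The rod is level and over the housing, so I check both against the expected positions.

```bash
python3 - <<'E'
from h import *
from plant import ctrl
x=np.array([np.cos(LY),np.sin(LY),0])
print(atz("side",(245.7,152.2),.24),atz("side",(247.9,182.5),.152),LO+x*.014)
tip=LO+x*.014; ro=tip-x*.170
ro[2]=.240; ctrl.move_straight(tcp(ro,LY),speed=.1)
ro[2]=.175; print(ctrl.move_straight(tcp(ro,LY),speed=.08,guard=4))
ro[2]=.146; print(ctrl.move_straight(tcp(ro,LY),speed=.04,guard=4))
o=ctrl.get_obs();print(o["time"],o["ee_pos"],tcp(ro,LY),o["wrist_force"],o["wrist_torque"])
from plant import eyes
a=eyes.capture("side")["frame"][140:260,190:350]
cv2.imwrite("pics/in.png",cv2.resize(a,None,fx=5,fy=5,interpolation=cv2.INTER_CUBIC))
E
```

```text
[0.6565 0.0298 0.24  ] [0.6584 0.0294 0.152 ] [0.6615 0.0311 0.    ]
False
False
9.15 [0.5067 0.0363 0.1411] [0.5066 0.0363 0.141 ] [-0.058   0.236  -2.3619] [ 0.0304 -0.0011 -0.0074]
```

View pics/in.png

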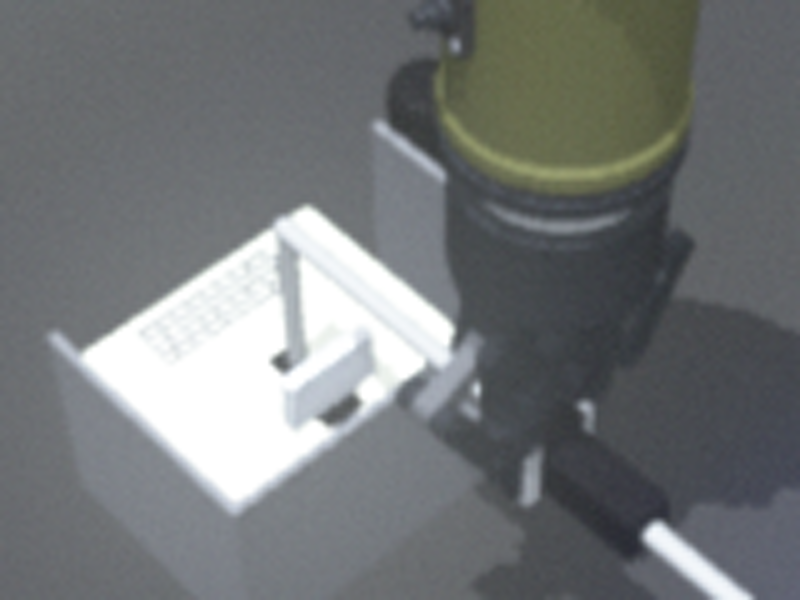

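The leg hangs behind the tab, centred on it after allowing for perspective, with its tip hidden below the tab's top edge near px (250,212). I pull now, guarded.

```bash
python3 - <<'E'
from h import *
from plant import ctrl
x=np.array([np.cos(LY),np.sin(LY),0])
o=ctrl.get_obs(); p0=o["ee_pos"]; f0=o["wrist_force"]; t0=np.array([0.5066,0.0363,0.141])
tgt=0
while True:
    s0=-(ctrl.get_obs()["ee_pos"]-t0)@x
    g=ctrl.move_straight(t0-x*.068,speed=.015,guard=4.5 if s0>.02 or tgt else 2)
    tgt+=1
    ctrl.sleep(.1)
    o=ctrl.get_obs(); f=(o["wrist_force"]-f0); s=-(o["ee_pos"]-t0)@x
    print(round(o["time"],2),g,"s",round(s,4),f,"pull",round(f@x,2),o["wrist_torque"])
    if not g or f@x>5 or tgt>8: break
E
```

```text
10.88 True s 0.0137 [1.1004 0.1434 1.4416] pull 1.1 [ 0.0393 -0.5437 -0.0115]
12.82 True s 0.0394 [1.147  0.344  0.8199] pull 1.13 [-0.0764 -0.412  -0.052 ]
13.38 True s 0.0395 [1.4461 0.6726 0.5162] pull 1.42 [-0.0297 -0.3923  0.0141]
13.9 True s 0.0397 [0.9196 0.9939 1.171 ] pull 0.89 [-0.0191 -0.3534  0.0065]
14.42 True s 0.0397 [1.0694 0.3849 1.3915] pull 1.06 [ 0.0448 -0.3865  0.0528]
14.93 True s 0.0398 [1.0648 1.3534 2.247 ] pull 1.02 [-0.0485 -0.4597 -0.0286]
15.45 True s 0.0399 [1.3366 0.9013 1.4633] pull 1.31 [ 0.0091 -0.3992  0.0136]
15.97 True s 0.0399 [0.9285 0.5798 1.885 ] pull 0.91 [ 0.0128 -0.427   0.0263]
16.48 True s 0.0401 [0.1182 0.1789 1.2645] pull 0.11 [-0.0461 -0.4086 -0.0047]
```

```bash
cat >> h.py <<'E'
X=np.array([np.cos(LY),np.sin(LY),0]); T0=np.array([0.5066,0.0363,0.141]); F0=np.array([-.06,.236,-2.36])
def force(ctrl,n=8):
    a=[]
    for _ in range(n):
        o=ctrl.get_obs(); a.append(np.r_[o["wrist_force"]-F0,o["wrist_torque"],-(o["ee_pos"]-T0)@X]); ctrl.sleep(.01)
    a=np.mean(a,0); return a[:3]@X,a
E
python3 - <<'E'
from h import *
from plant import ctrl
f,a=force(ctrl); print(ctrl.get_obs()["time"],f,a); c=a[6]
for i in range(10):
    c+=.0004; ctrl.move_straight(T0-X*c,speed=.01)
    f,a=force(ctrl); print(round(ctrl.get_obs()["time"],2),round(c,4),"pull",round(f,2),a)
    if f>6.5: break
E
```

```text
16.55 1.2164687595169383 [ 1.2076 -0.2898  0.743  -0.0288 -0.4146  0.0095  0.04  ]
17.07 0.0404 pull 4.38 [ 4.3675 -0.481  -2.1303 -0.0483 -0.8549 -0.0113  0.0401]
17.38 0.0408 pull 5.88 [ 5.8596 -0.7455 -3.2163 -0.088  -1.109  -0.0384  0.0402]
17.7 0.0412 pull 7.37 [ 7.3416 -0.9079 -4.5353 -0.0992 -1.3049 -0.0282  0.0402]
```

```bash
python3 - <<'E'
from h import *
from plant import ctrl,eyes
c=.0412
for i in range(6):
    f,a=force(ctrl); m=np.linalg.norm(a[:3]); print(round(ctrl.get_obs()["time"],2),round(c,4),"pull",round(f,2),"tot",round(m,2),a)
    if m>10 or f>9.2: break
    c+=.0003; ctrl.move_straight(T0-X*c,speed=.01)
for i in range(4):
    ctrl.sleep(.2); f,a=force(ctrl); print(round(f,2),a)
a=eyes.capture("side")["frame"][140:260,190:350]
cv2.imwrite("pics/home.png",cv2.resize(a,None,fx=5,fy=5,interpolation=cv2.INTER_CUBIC))
E
```

```text
17.77 0.0412 pull 7.11 tot 8.35 [ 7.0957 -0.6658 -4.3417 -0.0859 -1.2954 -0.0282  0.0402]
18.08 0.0415 pull 7.59 tot 8.97 [ 7.5622 -1.0416 -4.7043 -0.1121 -1.4205 -0.0346  0.0403]
18.4 0.0418 pull 8.45 tot 10.28 [ 8.4213 -0.9688 -5.8118 -0.1175 -1.5487 -0.06    0.0403]
8.69 [ 8.6725 -0.5372 -5.5508 -0.0984 -1.5408 -0.0218  0.0403]
8.3 [ 8.2858 -0.5469 -5.771  -0.1148 -1.5492 -0.0281  0.0403]
8.57 [ 8.5317 -1.2071 -5.8156 -0.1294 -1.5512 -0.024   0.0403]
8.7 [ 8.6956 -0.4044 -5.7385 -0.1199 -1.5561 -0.0312  0.0403]
```

View pics/home.png

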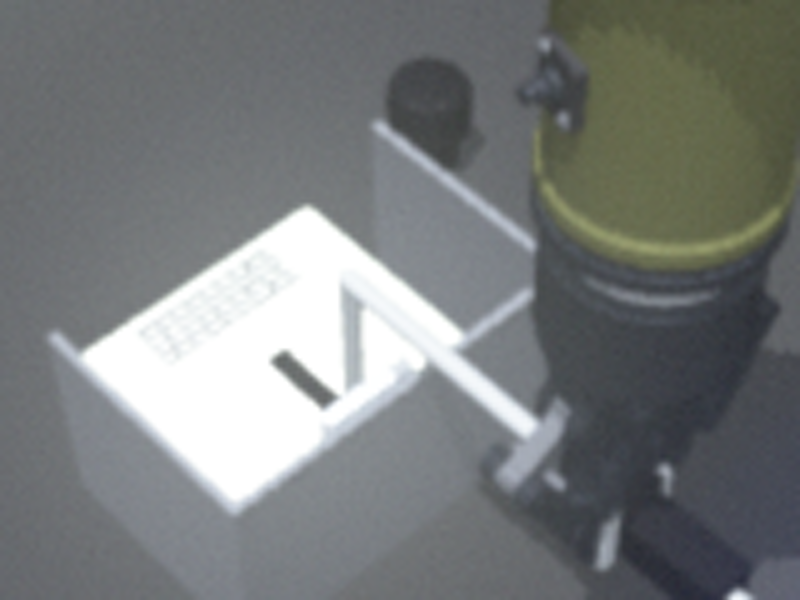

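The tab has moved about 26 mm to its hard stop, now near px (264,220), and the leg is still hooked behind it. The pull held for over a second, at about 8.6 N along x and 10 N in total. Next I back off, lift, and go to a point above the cradle.

```bash
python3 - <<'E'
from h import *
from plant import ctrl,eyes
ctrl.move_straight(T0-X*.026,speed=.03); f,a=force(ctrl); print(f,a)
ctrl.move_straight(T0-X*.026+[0,0,.10],speed=.1)
t=tcp(RO,RY)
ctrl.move_ptp(t+[0,0,.125],R(RY)); ctrl.move_straight(t+[0,0,.06],speed=.08); ctrl.sleep(.2)
o=ctrl.get_obs();print(o["time"],o["ee_pos"]-t,o["wrist_force"],o["width"])
b=eyes.capture("side")["frame"];a=eyes.capture("top")["frame"]
cv2.imwrite("pics/back.png",cv2.resize(np.hstack([b[120:240,280:460],a[150:270,220:400]])[:,:],None,fx=2.2,fy=2.2,interpolation=cv2.INTER_CUBIC))
E
```

```text
-0.36670879898597974 [-0.3666  0.0093 -0.4194 -0.0109  0.0113  0.0128  0.0263]
23.6833 [ 0.0002 -0.0001  0.0605] [-0.2979 -0.2329 -2.9301] 0.020391149404086588
```

View pics/back.png

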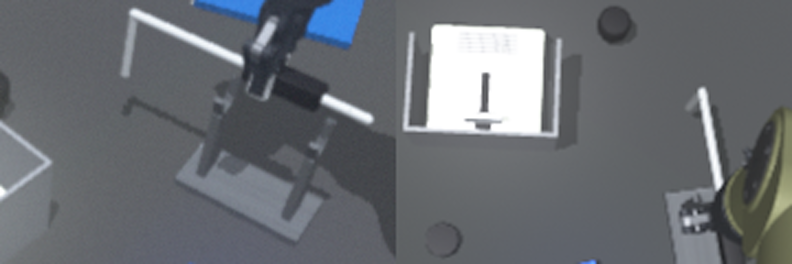

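Side view: the rod is level above the forks, with the bend at px (340,125) and the stub at (448,174). Top view: the tab is home next to the wall. I lower and release.

```bash
python3 - <<'E'
from h import *
from plant import ctrl,eyes
print(atz("side",(340,125.2),.175),atz("side",(448.2,173.8),.175), "expect",RO+.17*np.array([np.cos(RY),np.sin(RY),0]),RO-.09*np.array([np.cos(RY),np.sin(RY),0]))
t=tcp(RO,RY)
ctrl.move_straight(t+[0,0,.02],speed=.06,guard=6)
print(ctrl.move_straight(t+[0,0,.0],speed=.025,guard=6))
o=ctrl.get_obs();print(o["time"],o["ee_pos"]-t,o["wrist_force"],o["wrist_torque"])
E
```

```text
[ 0.6227 -0.2266  0.175 ] [ 0.366  -0.2643  0.175 ] expect [ 0.6231 -0.2275  0.115 ] [ 0.3657 -0.2647  0.115 ]
True
25.3583 [-0.0002  0.0001  0.0003] [-1.2649  0.86    4.3773] [0.0416 0.1542 0.0684]
```

Seated within 0.3 mm of the original height; release and retreat.

```bash
python3 - <<'E'
from h import *
from plant import ctrl,eyes
t=tcp(RO,RY)
ctrl.open_gripper(); ctrl.sleep(.2)
ctrl.move_straight(t+[0,0,.03],speed=.05); ctrl.move_straight(t+[0,0,.15],speed=.12)
ctrl.move_ptp([.30,-.5,.28],R(RY)); ctrl.sleep(.5)
o=ctrl.get_obs();print(o["time"],o["wrist_force"])
b=eyes.capture("side")["frame"];a=eyes.capture("top")["frame"]
cv2.imwrite("pics/end.png",cv2.resize(np.hstack([b[120:260,200:460],a[150:290,220:400]]),None,fx=1.8,fy=1.8,interpolation=cv2.INTER_CUBIC))
for n,f in(("side",b),("top",a)):
    d=cv2.absdiff(f,cv2.imread(f"pics/{n}0.png")).max(2); x=(slice(140,220),slice(325,445)) if n=="side" else (slice(190,295),slice(340,385))
    print(n,(d[x]>40).sum())
E
```

```text
29.775 [ 0.1603  0.1301 -0.2002]
side 0
top 0
```

View pics/end.png

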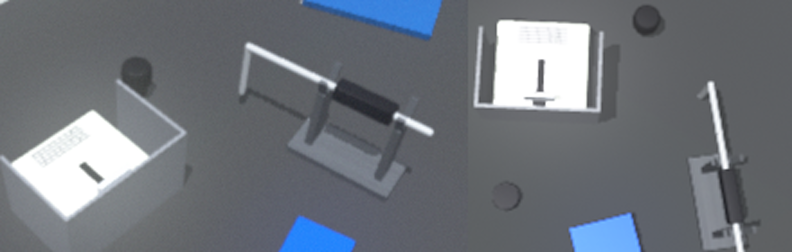

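The rod is back exactly as at the start (no pixels around it changed), the tab is home next to the wall, and the bystanders I can see in the picture look undisturbed.

```bash
python3 -c "
from plant import ctrl
print(ctrl.hand_in())"
```

```text
the job is handed in; nothing more can be done
None
```

I handed the job in at about 30 s; the hand-in gave no verdict: the switch is drawn about 26 mm to its stop and was held there for over a second at about 8.6 N along the pull (about 10 N in total), and the rod is back in its cradle, released.

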